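# Bolt the vice plate to the bench

### The job

Lock the drill vice to the bench: with one fingertip press the long spring catch pad down and keep it down while the other fingertip pushes the bolt by its upright plate, in one go, towards the vice until it is fully home in the keeper. Then let go so that the catch springs back up and locks the bolt, and leave the wooden pegs, the jar and the wrench where they stand.

Things in the scene. Friction and masses are not known exactly. Their poses are not given: they have to be found in the camera images.
- bench_plate: fixed dark steel base plate 130 mm (x) by 208 mm (y from -120 to 88) by 12 mm, carrying bolt and catch; beyond it at +y a keeper bridge (y 94 to 114 mm) and a grey drill vice (y 140 to 355, 84 mm high). Origin on the bench top. z up, +y: the way the bolt slides home, to the robot's left within 0.55 rad. Bolt bridges 41 mm high, wall beside the pad 40 mm
- catch_pad (a point): centre of the top face of the spring catch's pad: plain aluminium bar 110 mm long (along bench_plate's y), 28 mm wide (x), at x -28, y -12 mm of bench_plate, same axes; top 58 mm above the bench when up, 50 mm fully down. A fingertip may slide along it while pressing
- catch (a joint): travel of the catch straight down, m: 0 up (locking), 0.008 at its hard stop. Spring: 3 N to start it, 7 N fully down. It frees the bolt only when more than 0.005 down. Let go with the bolt at 0, 0.018 or 0.036 (within 1.5 mm) it springs up and blocks the bolt there; elsewhere its tooth stays under the bolt's teeth
- bolt_plate (a point): middle of the top edge of the bolt's upright thumb plate: steel, 28 mm wide (bench_plate's x), 10 mm thick (y), from 34 to 80 mm above the bench, same axes; at x 27 mm of bench_plate (55 mm from the pad's centre line), y -18 mm with the bolt back, +18 mm home. Push its -y face towards +y
- bolt (a joint): slide of the bolt towards the vice (bench_plate's +y), m: 0 to 0.001 at the start, 0.036 fully home against its stop. Sliding takes about 3 N; with the catch up it is blocked after 1 to 2 mm
- dowel_a: loose wooden peg, 22 mm across, 90 mm high, standing upright near the plate; origin at the centre of its foot
- dowel_b: another peg just like dowel_a
- jar: loose amber jar with white lid, 50 mm across, 75 mm high, standing; origin at the centre of its foot
- wrench: loose steel wrench 150 mm long lying flat on the bench along its own x; origin at its middle, underneath
Not all that is in view belongs to the job. Of the things shaped like the jar, the amber one is meant.

How it is judged (in metres and radians):
On the way, in this order (a step that is already met when the one before it is completed fails the run):
1. the catch is pressed down so that the bolt is free (value of joint catch above 0.0045 m), for 0.05 s.
2. the bolt is fully home with the catch still held down (value of joint bolt above 0.0335 m and value of joint catch above 0.004 m), for 0.02 s.
At the end, for the whole second after the job is handed in: The bolt is home (within 2.5 mm of its stop), the catch has sprung back up (within 2 mm of its top) and locks it, and the pegs and jar still stand upright (value of joint bolt above 0.0335 m and value of joint catch below 0.002 m and angle between each of dowel_a, dowel_b, jar's own z axis and vertical below 0.2 rad); the robot touches nothing.
It fails at once if the catch springs up with the bolt only part of the way (it was not kept down) (value of joint bolt between 0.008 and 0.03 m and value of joint catch below 0.003 m).
It fails at once if a peg, the jar or the wrench is lifted, carried or pushed more than 20 mm (distance of any of dowel_a, dowel_b, jar, wrench from where it was at the start of the episode above 0.02 m).
It fails at once if a peg or the jar is knocked over (angle between any of dowel_a, dowel_b, jar's own z axis and vertical above 0.6 rad).
It also fails if it takes over 40 s, if anything falls off the work surface, if the arm or the gripper's body presses on something with over 40 N, if the wrist force passes 120 N, or if a joint passes its speed limit or range.

### The arm

A 7-joint arm with a two-finger parallel gripper is mounted at the origin on the work surface. World frame = base frame: x ahead of the robot, y to its left, z up, the work surface at z = 0. Lengths are in mm, angles in rad, forces in N, time in s.
With the tool pointing down it reaches from about 425 to 875 mm from the base axis. Payload 8.4 kg.
Tool frame: the origin (TCP) lies on the centre line of the jaws, within the pads' length; the fingertips stand 22 mm ahead of it and the grasp point (between the pads) lies 3 mm ahead of it; x points along the fingers, y is the direction in which the jaws open and shut, and the axes are right-handed (so a half turn about x gives the same grasp; the last joint's range is limited). The gripper opens to 87 mm and grips with 3 to 60 N. Pads are 19 mm wide; open, the fingers measure 117 mm over their backs; the gripper's body (75 mm by 190 mm) begins 51 mm behind the grasp point.
Start: joints at [-1.436, 0.333, 0.04, 1.465, -0.013, 1.343, -0.059], TCP at [150.593, 632.287, 244.546] pointing down, gripper open.
Joint ranges: [-2.58, 2.58], [-0.38, 2.09], [-1.3, 1.39], [0.25, 2.4], [-1.5, 4.64], [0.08, 2.09], [-2.65, 2.65]. Speed limits (rad/s): [2.22, 2.22, 2.79, 2.79, 3.14, 3.14, 3.14].

### API

Orientations are given as a 3x3 rotation matrix whose columns are the frame's x, y, z axes.
In Python, from bench import bot gives the robot as it stands.
- The arm moves only by the tool arm_command, never from a script. Its argument "motion" is a list of rows, each a list of 2 entries, a list of its own where there are three numbers: the shift along the world's x, y, z scaled (see below), then the turn about the world's z scaled (see below). In form: [[[x, y, z], roll], ...]. A call has exactly 5 rows; each row is the pose to reach, as a shift and turn from the pose measured when the call began, turning the shorter way round; what a row does not reach only later rows make up. The controller multiplies each number of a shift by 150 mm and each number of a turn by pi rad. A row lasts 1/12 s, in which the tool goes at most 41.7 mm and 7.16 degrees, less where a joint would pass 70% of its speed; a pose out of reach is approached as far as the arm can. A call with a number of a shift or a turn outside -1 to 1 is refused whole. A call with a gripper value outside its range is refused whole. "hand" is the opening, from 0 (shut) to 1 (fully open), set as the call begins (left out, the last holds). The fingers move at their own pace and stop on an object; the grip force is fixed at half the most. Time passes only in rows, so rows that repeat a pose let the fingers close, or fill a call up. It gives the time, the measured TCP pose, the force and the opening at its end, in the units of the state.
- bot.state(): the state, without advancing time (a new reading comes with each control period).
- bot.grab_frame(name): name is "scene" or "side" or "wrist"; returns a dict with "img" (400x640x3 uint8, blue, green, red), "vertical_fov" (degrees; the focal length in pixels is half the picture's height over the tangent of half this angle, whatever the lens; pixels are square), "cx", "cy" (the principal point, pixels), "world_from_camera" (4x4, takes a point from camera to world coordinates). Camera axes: x right, y down, z forward; pixel columns grow to the right and rows downward; lengths in mm; the calibration is good to about 2 mm. A picture is of the moment at which its call begins. There is no depth.
- bot.sign_off(): hands the job in, once; it reports no verdict.
The state is a dict: "t": time; "joint_positions": joint angles; "qd": joint speeds; "joint_efforts": joint torques, N m; "tcp_pos": TCP position; "orientation": TCP orientation; "contact_force": force on the tool from outside, world axes, zero at the start; "ft_torque": the same for the moment, N m; "width": finger opening in mm.
Only numpy, scipy, OpenCV 4.12 (cv2) and the standard library are available. Lean on these libraries where they do the work, as an engineer would, in place of code of your own. Each camera call takes 0.05 s, during which the arm holds its last target.

## Working session

There is one attempt and no reset: what is moved stays moved. The work goes in short steps, Python scripts to look and compute and a tool call to move; the robot and the scene stay as the last step left them, time stands still between calls to the robot, and variables do not carry over. Pictures are saved under pics/ and viewed, and the job is handed in when it is done.

Besides the shell and the picture viewer there is one more tool, called as name(argument=value, ...) on one line, values as JSON. arm_command: Moves the arm, as the interface text tells. Shifts and turns lie within -1 to 1; 1 stands for 150 mm of shift or pi rad of turn. Its arguments: {"type":"object","properties":{"motion":{"type":"array","items":{"type":"array"}},"hand":{"type":"number"}},"required":["motion"]}

```bash
mkdir -p pics
python3 - <<'E'
from bench import bot
import cv2,pickle
s=bot.state();print(s)
for n in ["scene","side","wrist"]:
    f=bot.grab_frame(n);cv2.imwrite(f"pics/{n}0.png",f["img"]);pickle.dump(f,open(f"{n}0.pkl","wb"))
    print(n,f["vertical_fov"],f["cx"],f["cy"],f["world_from_camera"].round(3).tolist(), [k for k in f])
E
```

```text
{'t': 0.0, 'joint_positions': array([-1.43617943,  0.33389205,  0.03988152,  1.46629191, -0.0134276 ,
        1.343292  , -0.05853319]), 'qd': array([-8.19398569e-05,  9.78318675e-05,  4.31479876e-04,  1.61190105e-03,
        3.94054917e-04, -1.26677752e-03, -1.88580443e-04]), 'joint_efforts': array([ 1.33840069e-03, -6.56350279e+01,  1.33614387e+00, -4.03789973e+01,
       -5.96016878e-02,  4.50684945e-02,  1.57547952e-04]), 'tcp_pos': array([150.52010647, 631.87756526, 243.66142625]), 'orientation': array([[-2.91658900e-04,  2.31754478e-01,  9.72774268e-01],
       [-1.59069018e-03,  9.72772971e-01, -2.31754646e-01],
       [-9.99998692e-01, -1.61497578e-03,  8.49316771e-05]]), 'contact_force': array([0.70098512, 0.31388953, 0.46965577]), 'ft_torque': array([ 0.03897588,  0.01633508, -0.04134115]), 'width': 87.0250286706057}
scene 51.80495136375346 327.5989185241981 198.8009854510424 [[-0.48, 0.725, -0.494, 915.925], [0.877, 0.399, -0.267, 92.473], [0.004, -0.561, -0.828, 711.823], [0.0, 0.0, 0.0, 1.0]] ['img', 'vertical_fov', 'cx', 'cy', 'world_from_camera']
side 56.88200415049169 320.1199904824309 201.65358191230618 [[0.969, -0.11, 0.222, 380.506], [-0.247, -0.508, 0.825, -655.659], [0.022, -0.854, -0.519, 403.53], [0.0, 0.0, 0.0, 1.0]] ['img', 'vertical_fov', 'cx', 'cy', 'world_from_camera']
wrist 63.96369135802179 318.34344935129326 196.35981239797852 [[0.231, 0.936, 0.265, 77.514], [0.973, -0.221, -0.066, 650.294], [-0.004, 0.273, -0.962, 385.267], [0.0, 0.0, 0.0, 1.0]] ['img', 'vertical_fov', 'cx', 'cy', 'world_from_camera']
```

View pics/scene0.png

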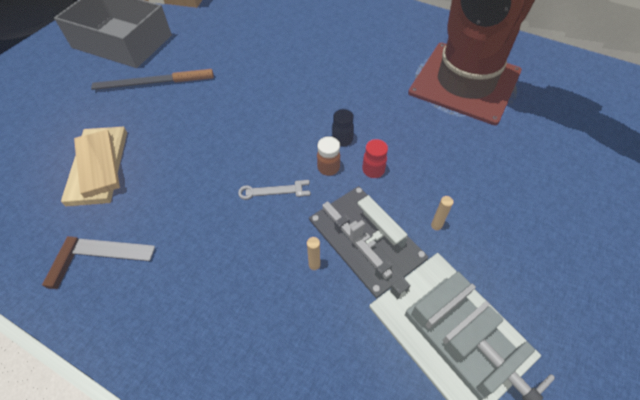

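View pics/side0.png

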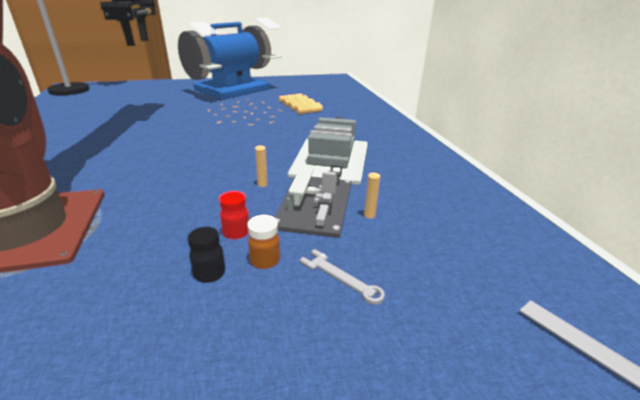

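View pics/wrist0.png

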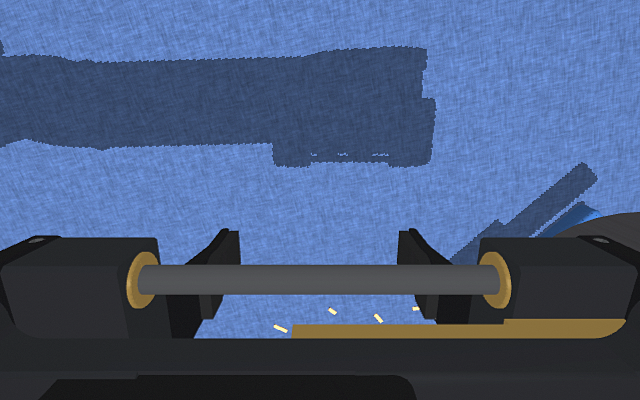

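Run:
```python
import cv2
a=cv2.imread('pics/scene0.png')[130:310,300:470];cv2.imwrite('pics/sc.png',cv2.resize(a,None,fx=3.3,fy=3.3,interpolation=cv2.INTER_CUBIC))
a=cv2.imread('pics/side0.png')[110:280,220:400];cv2.imwrite('pics/sd.png',cv2.resize(a,None,fx=3.5,fy=3.5,interpolation=cv2.INTER_CUBIC))
```

```text
(no output)
```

View pics/sc.png

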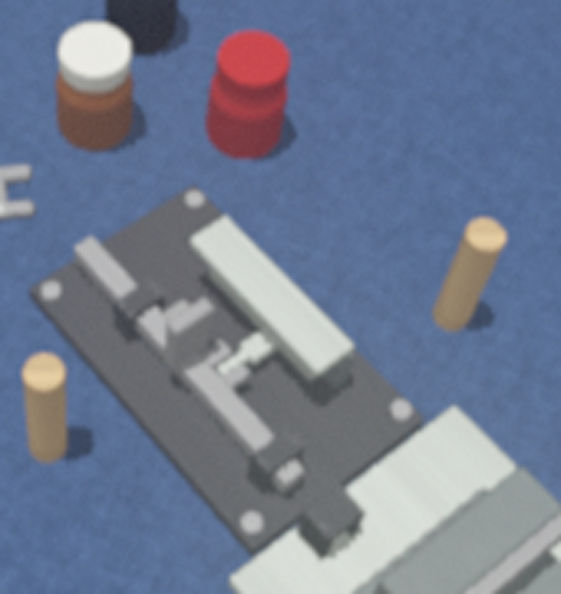

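View pics/sd.png

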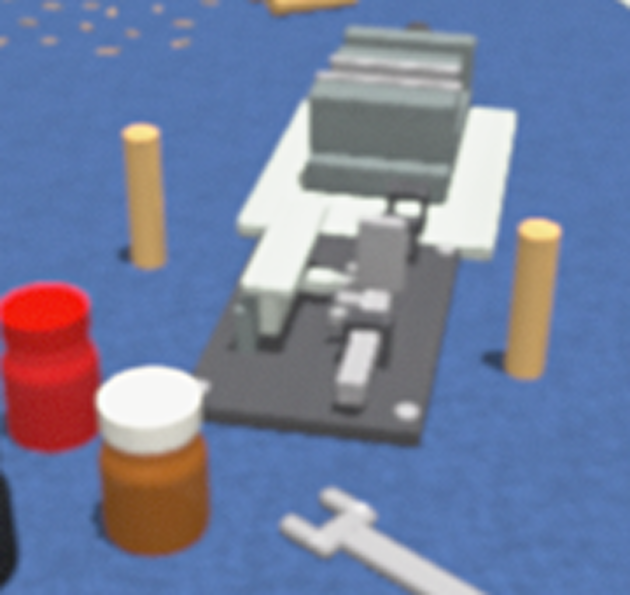

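```bash
cat > h.py <<'E'
import numpy as np,pickle
def proj(f,P):
    T=np.linalg.inv(f["world_from_camera"]);p=np.atleast_2d(P)@T[:3,:3].T+T[:3,3]
    F=200/np.tan(np.radians(f["vertical_fov"])/2)
    return np.c_[F*p[:,0]/p[:,2]+f["cx"],F*p[:,1]/p[:,2]+f["cy"]]
def ray(f,u,z):
    F=200/np.tan(np.radians(f["vertical_fov"])/2);M=f["world_from_camera"]
    d=M[:3,:3]@[(u[0]-f["cx"])/F,(u[1]-f["cy"])/F,1];return M[:3,3]+d*(z-M[2,3])/d[2]
def R(a):return np.array([[np.cos(a),-np.sin(a),0],[np.sin(a),np.cos(a),0],[0,0,1]])
E
cat > fit.py <<'E'
from h import *
from scipy.optimize import least_squares
sc=pickle.load(open('scene0.pkl','rb'));sd=pickle.load(open('side0.pkl','rb'))
A=[(-65,-120,12,193,186),(65,-120,12,33,291),(65,88,12,252,550),(-14,-67,58,192,240),(-42,-67,58,225,216),(-42,43,58,353,345),(-14,43,58,316,378),(27,-18,80,188,313)]
B=[(-65,-120,12,203,408),(65,-120,12,418,432),(-42,-67,58,243,290),(-14,-67,58,285,293),(-14,43,58,327,208)]
A=np.array(A,float);B=np.array(B,float)
uA=A[:,3:]/3.3+[300,130];uB=B[:,3:]/3.5+[220,110]
def res(p):
    W=lambda L:L@R(p[2]).T+[p[0],p[1],0]
    return np.r_[proj(sc,W(A[:,:3]))-uA,proj(sd,W(B[:,:3]))-uB].ravel()
r=least_squares(res,[600,0,0.3],loss='soft_l1');print(r.x,r.cost);print(res(r.x).reshape(-1,2).round(1))
p=r.x
for n,l in [("pad",(-28,-12,58)),("bolt",(27,-18,80)),("vice0",(0,140,84))]:print(n,(R(p[2])@l+[p[0],p[1],0]).round(1))
def loc(w):return (R(p[2]).T@(np.array(w)-[p[0],p[1],0])).round(1)
for n,z,us,ud in [("dA(right in scene)",90,(486,234),(142,132)),("dB",90,(44,370),(539,230)),("jar",75,(96,48),(150,390)),("red",75,(254,58),(45,305))]:
    a=ray(sc,np.array(us)/3.3+[300,130],z);b=ray(sd,np.array(ud)/3.5+[220,110],z);print(n,a.round(),b.round(),loc((a+b)/2))
E
python3 fit.py
```

```text
[ 5.46197429e+02 -1.00364081e+01 -4.21390717e-01] 18.7909447824837
[[-0.3 -1. ]
 [-2.2 -1. ]
 [ 0.1  0.7]
 [-1.4 -0.5]
 [-0.2 -0.5]
 [ 0.4  0.3]
 [ 0.1 -1.5]
 [ 0.3  0.4]
 [-7.9 -1.9]
 [ 0.7 -0.4]
 [-0.8 -2.5]
 [ 1.7 -1.8]
 [ 0.5 -2.6]]
pad [515.7  -9.5  58. ]
bolt [563.5 -37.5  80. ]
vice0 [603.5 117.7  84. ]
dA(right in scene) [444.  85.  90.] [445.  84.  90.] [-131.4   45.1   90. ]
dB [635. -86.  90.] [636. -89.  90.] [113.1 -34.1  90. ]
jar [ 417. -174.   75.] [ 419. -172.   75.] [ -50.5 -201.5   75. ]
red [377. -85.  75.] [377. -87.  75.] [-123.4 -138.4   75. ]
```

arm_command(motion=[[[0.1,-0.18,0],-0.028],[[0.2,-0.36,0],-0.056],[[0.3,-0.55,0],-0.084],[[0.4,-0.73,0],-0.112],[[0.5,-0.91,0],-0.14]], hand=0.46)

```text
t: 0.57
tcp_pos: [226.0, 493.9, 243.5]
orientation: [[-0.001, 0.627, 0.779], [-0.002, 0.779, -0.627], [-1.0, -0.002, 0.0]]
contact_force: [-0.6, 0.2, 0.9]
width: 61.1
```

```bash
python3 -c "
from bench import bot
print(bot.state())"
```

```text
{'t': 0.5667, 'joint_positions': array([-1.35404192,  0.11641365,  0.1425635 ,  1.73325237, -0.01754787,
        1.29488559, -0.31481898]), 'qd': array([ 0.23028835, -0.46903199,  0.25913617,  0.52633906,  0.03099742,
       -0.06244944, -0.56862658]), 'joint_efforts': array([ -2.69736864, -44.22044635,  -0.80827832, -41.10305071,
        -0.27286263,   0.22172038,   1.16587009]), 'tcp_pos': array([226.04524471, 493.89896324, 243.50438475]), 'orientation': array([[-9.69396254e-04,  6.27231813e-01,  7.78832018e-01],
       [-1.50331695e-03,  7.78830590e-01, -6.27232534e-01],
       [-9.99998400e-01, -1.77886824e-03,  1.87932759e-04]]), 'contact_force': array([-0.58557551,  0.1865717 ,  0.87805678]), 'ft_torque': array([-0.02360514, -0.04774545,  0.0024309 ]), 'width': 61.10377764195168}
```

arm_command(motion=[[[0.12,-0.17,0],-0.028],[[0.24,-0.34,0],-0.056],[[0.36,-0.51,0],-0.084],[[0.48,-0.68,0],-0.112],[[0.6,-0.85,0],-0.14]])

```text
t: 0.98
tcp_pos: [316.6, 364.9, 243.4]
orientation: [[-0.002, 0.901, 0.434], [-0.001, 0.434, -0.901], [-1.0, -0.002, -0.0]]
contact_force: [0.4, 0.2, -0.3]
width: 41.0
```

arm_command(motion=[[[0.12,-0.18,0],-0.028],[[0.24,-0.37,0],-0.056],[[0.36,-0.55,0],-0.084],[[0.48,-0.73,0],-0.112],[[0.6,-0.92,0],-0.14]])

```text
t: 1.4
tcp_pos: [407.0, 225.5, 243.4]
orientation: [[-0.002, 1.0, 0.005], [0.0, 0.005, -1.0], [-1.0, -0.002, -0.0]]
contact_force: [0.3, 0.4, 0.7]
width: 40.1
```

arm_command(motion=[[[0.08,-0.19,0],-0.028],[[0.17,-0.38,0],-0.056],[[0.25,-0.57,0],-0.084],[[0.34,-0.76,0],-0.112],[[0.42,-0.95,0],-0.14]])

```text
t: 1.82
tcp_pos: [470.4, 81.4, 243.4]
orientation: [[-0.002, 0.905, -0.425], [0.001, -0.425, -0.905], [-1.0, -0.002, -0.001]]
contact_force: [0.8, 0.0, 0.1]
width: 40.5
```

arm_command(motion=[[[0.07,-0.19,0],0],[[0.14,-0.38,0],0],[[0.21,-0.57,0],0],[[0.28,-0.76,0],0],[[0.35,-0.9,0],0]])

```text
t: 2.23
tcp_pos: [522.9, -56.4, 243.6]
orientation: [[-0.001, 0.904, -0.427], [0.001, -0.427, -0.904], [-1.0, -0.002, -0.001]]
contact_force: [0.4, -0.3, -0.4]
width: 39.4
```

```bash
python3 -c "
from bench import bot
import cv2,pickle
s=bot.state();print(s)
for n in ['scene','side','wrist']:
    f=bot.grab_frame(n);cv2.imwrite(f'pics/{n}1.png',f['img']);pickle.dump(f,open(f'{n}1.pkl','wb'))
"
```

```text
{'t': 2.2333, 'joint_positions': array([-0.71482619,  0.08079618,  0.78981653,  1.79716045, -0.06104512,
        1.2891452 , -0.35075518]), 'qd': array([ 0.38409013,  0.45028132,  0.29681928, -0.31759267, -0.34977656,
        0.01614393,  0.76332038]), 'joint_efforts': array([-3.24363828e+00, -3.59926271e+01,  1.10576995e+00, -3.81125593e+01,
        6.46865722e-01,  2.78924382e-02, -1.34374168e+00]), 'tcp_pos': array([522.94898917, -56.37883358, 243.60197554]), 'orientation': array([[-1.05660499e-03,  9.04253904e-01, -4.26993865e-01],
       [ 1.36572475e-03, -4.26992400e-01, -9.04254182e-01],
       [-9.99998509e-01, -1.53859557e-03, -7.83799632e-04]]), 'contact_force': array([ 0.37088945, -0.2507939 , -0.41966288]), 'ft_torque': array([-0.06371503,  0.06391049,  0.01692245]), 'width': 39.39725537265156}
```

View pics/wrist1.png

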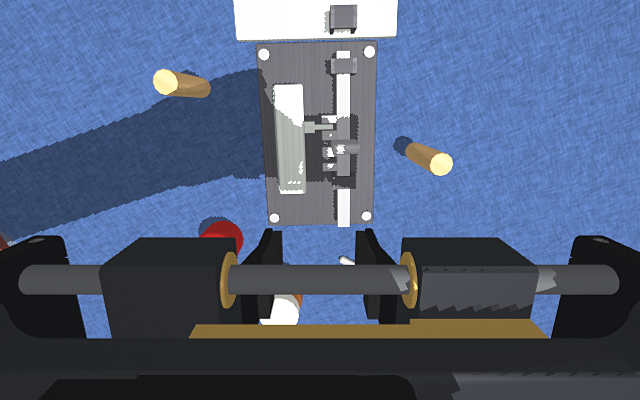

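View pics/side1.png

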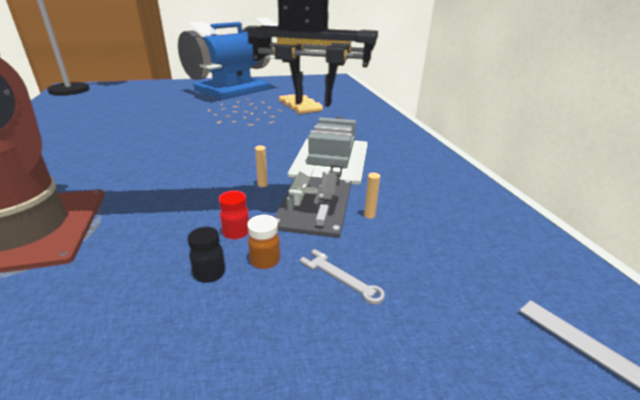

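```bash
python3 -c "
from bench import bot
import cv2,pickle
f=bot.grab_frame('wrist');pickle.dump(f,open('wrist2.pkl','wb'));cv2.imwrite('pics/wrist2.png',f['img'])
s=bot.state();print(s['tcp_pos'],s['qd'].round(2))
a=f['img'][30:235,235:400];cv2.imwrite('pics/w2c.png',cv2.resize(a,None,fx=2.9,fy=2.9,interpolation=cv2.INTER_CUBIC))
"
```

```text
[522.71667051 -53.88558409 243.1476997 ] [-0.02 -0.01 -0.03  0.01 -0.    0.   -0.01]
```

View pics/w2c.png

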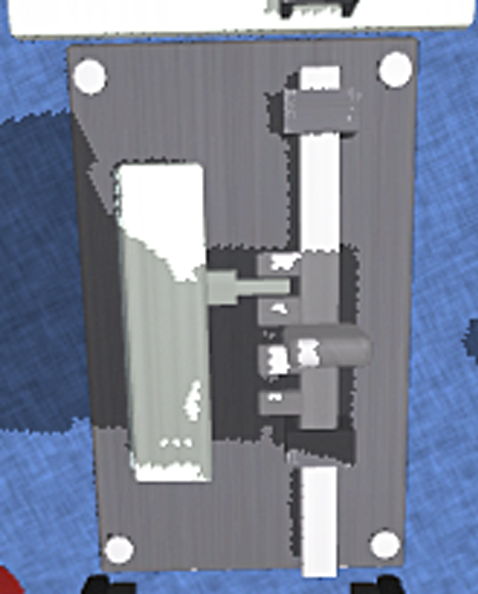

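```bash
cat > fit2.py <<'E'
from fit import *
wr=pickle.load(open('wrist2.pkl','rb'))
C=np.array([(-65,88,12,69,46),(65,88,12,417,42),(65,-120,12,404,567),(-65,-120,12,104,571),(-42,43,58,118,164),(-14,43,58,203,164),(-14,-67,58,210,480),(-42,-67,58,134,481)],float)
uC=C[:,3:]/2.9+[235,30]
W=lambda L,p:L@R(p[2]).T+[p[0],p[1],0]
rw=lambda p:(proj(wr,W(C[:,:3],p))-uC).ravel()
q=least_squares(rw,p).x;print('wrist',q);print(rw(q).reshape(-1,2).round(1))
B=np.delete(B,0,0);uB=B[:,3:]/3.5+[220,110]
j=least_squares(lambda p:np.r_[(proj(sc,W(A[:,:3],p))-uA).ravel(),(proj(sd,W(B[:,:3],p))-uB).ravel()],p).x;print('ss',j)
k=least_squares(lambda p:(proj(sc,W(A[:,:3],p))-uA).ravel(),p).x;print('scene',k)
k=least_squares(lambda p:(proj(sd,W(B[:,:3],p))-uB).ravel(),p).x;print('side',k)
for y in(-13,-18,-23):print(y,(proj(wr,W(np.array([[13,y,80],[41,y,80]]),q))-[235,30])*2.9)
E
python3 fit2.py | grep -v '^\[\?\[\[-0.3' | tail -22
```

```text
dA(right in scene) [444.  85.  90.] [445.  84.  90.] [-131.4   45.1   90. ]
dB [635. -86.  90.] [636. -89.  90.] [113.1 -34.1  90. ]
jar [ 417. -174.   75.] [ 419. -172.   75.] [ -50.5 -201.5   75. ]
red [377. -85.  75.] [377. -87.  75.] [-123.4 -138.4   75. ]
wrist [ 5.45067927e+02 -1.13318456e+01 -4.25001291e-01]
[[-1.  -0.6]
 [ 1.  -1.6]
 [-0.4  0.3]
 [-1.4  0.5]
 [ 0.4  0.6]
 [ 0.   0.1]
 [ 0.6  0.5]
 [ 0.5  0.6]]
ss [ 5.45938634e+02 -9.94617294e+00 -4.25677225e-01]
scene [ 5.46571267e+02 -9.20106331e+00 -4.27441015e-01]
side [ 5.43523288e+02 -1.55796254e+01 -4.15967556e-01]
-13 [[287.73181401 339.86874731]
 [373.44795561 338.37733411]]
-18 [[287.79163642 355.14461939]
 [373.1197602  353.66960129]]
-23 [[287.85091994 370.28288693]
 [372.79452301 368.82402966]]
```

arm_command(motion=[[[0.02,0.01,-0.2],0.005],[[0.02,0.01,-0.4],0.005],[[0.02,0.01,-0.6],0.005],[[0.02,0.01,-0.8],0.005],[[0.02,0.01,-0.9],0.005]])

```text
t: 2.85
tcp_pos: [523.6, -50.4, 104.8]
orientation: [[-0.006, 0.912, -0.41], [0.002, -0.41, -0.912], [-1.0, -0.006, 0.001]]
contact_force: [-0.7, -0.4, 0.2]
width: 40.2
```

```bash
python3 -c "
from bench import bot
import cv2,pickle
for n in ['scene','side','wrist']:
    f=bot.grab_frame(n);pickle.dump(f,open(n+'3.pkl','wb'));cv2.imwrite(f'pics/{n}3.png',f['img'])
    if n=='scene': cv2.imwrite('pics/s3c.png',cv2.resize(f['img'][130:310,290:470],None,fx=3.3,fy=3.3))
    if n=='side': cv2.imwrite('pics/d3c.png',cv2.resize(f['img'][60:260,220:400],None,fx=3,fy=3))
s=bot.state();print(s['tcp_pos'],s['qd'].round(2),s['orientation'][:,1],s['width'],s['t'],s['contact_force'])
"
```

```text
[524.7421348  -51.19783139 107.43347645] [-0.   -0.03  0.02 -0.04  0.01  0.01 -0.  ] [ 0.91159472 -0.41106185 -0.004818  ] 40.53852184782612 3.0 [ 1.05249173 -0.12167393 -0.27285734]
```

View pics/s3c.png

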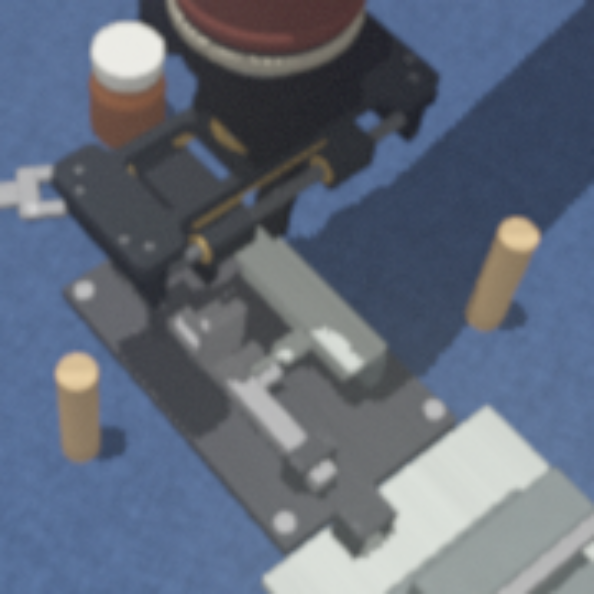

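View pics/d3c.png

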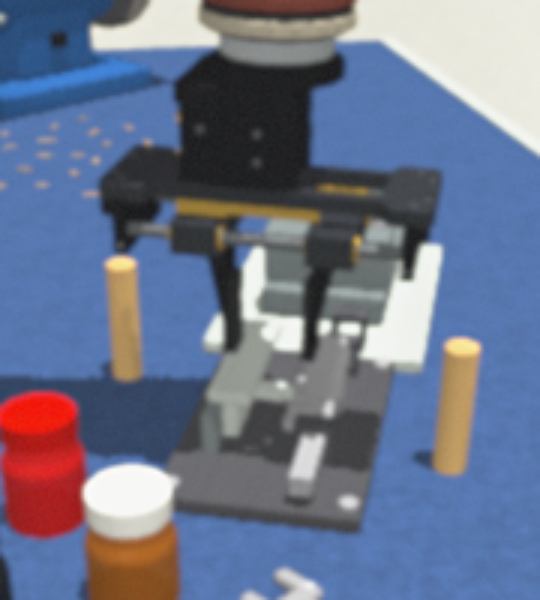

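View pics/wrist3.png

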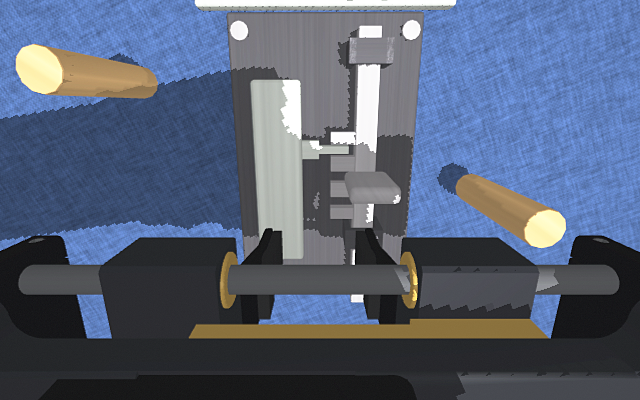

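```bash
python3 -c "
from h import *
c=np.array([524.7,-51.2,85.]);y=np.array([.9116,-.411,0]);z=np.array([-.411,-.9116,0])
P=np.array([c+s*o*y+t*z for s in(-1,1) for o in (20,35) for t in(-9.5,9.5)])
for n,o,k in [('side',(220,60),3),('scene',(290,130),3.3),('wrist',(0,0),1)]:
    print(n,((proj(pickle.load(open(n+'3.pkl','rb')),P)-o)*k).round().tolist())
"
```

```text
side [[246.0, 335.0], [239.0, 348.0], [223.0, 332.0], [216.0, 346.0], [308.0, 341.0], [302.0, 354.0], [331.0, 343.0], [326.0, 357.0]]
scene [[270.0, 240.0], [248.0, 217.0], [291.0, 226.0], [269.0, 204.0], [214.0, 276.0], [193.0, 253.0], [193.0, 291.0], [171.0, 267.0]]
wrist [[285.0, 231.0], [286.0, 262.0], [258.0, 231.0], [259.0, 262.0], [359.0, 231.0], [358.0, 263.0], [386.0, 231.0], [384.0, 263.0]]
```

arm_command(motion=[[[0.008,-0.009,-0.05],0],[[0.008,-0.009,-0.1],0],[[0.008,-0.009,-0.15],0],[[0.008,-0.009,-0.15],0],[[0.008,-0.009,-0.15],0]], hand=0.52)

```text
t: 3.42
tcp_pos: [525.8, -52.6, 84.8]
orientation: [[-0.005, 0.912, -0.411], [0.001, -0.411, -0.912], [-1.0, -0.005, 0.001]]
contact_force: [0.4, 0.5, 0.0]
width: 45.2
```

arm_command(motion=[[[0,0,-0.02],0],[[0,0,-0.04],0],[[0,0,-0.06],0],[[0,0,-0.08],0],[[0,0,-0.08],0]])

```text
t: 3.83
tcp_pos: [526.2, -52.7, 72.7]
orientation: [[-0.005, 0.911, -0.411], [0.001, -0.411, -0.911], [-1.0, -0.004, 0.001]]
contact_force: [-0.1, 0.4, 6.6]
width: 44.9
```

arm_command(motion=[[[0,0,-0.01],0],[[0,0,-0.02],0],[[0,0,-0.025],0],[[0,0,-0.025],0],[[0,0,-0.025],0]])

```text
t: 4.25
tcp_pos: [526.4, -53.0, 71.4]
orientation: [[-0.005, 0.911, -0.412], [0.003, -0.412, -0.911], [-1.0, -0.006, -0.0]]
contact_force: [-12.7, 0.4, 39.2]
width: 45.6
```

```bash
python3 -c "
from bench import bot
import cv2
for n in ['scene','side']:
    f=bot.grab_frame(n)
    if n=='scene': cv2.imwrite('pics/s4c.png',cv2.resize(f['img'][130:310,290:470],None,fx=3.3,fy=3.3))
    if n=='side': cv2.imwrite('pics/d4c.png',cv2.resize(f['img'][110:260,240:390],None,fx=4,fy=4))
s=bot.state();print(s['tcp_pos'],s['width'],s['t'],s['contact_force'])
"
```

```text
[526.37877232 -53.07235355  71.45730476] 45.64545799012259 4.35 [-12.97559842  -0.38638421  39.07373443]
```

View pics/s4c.png

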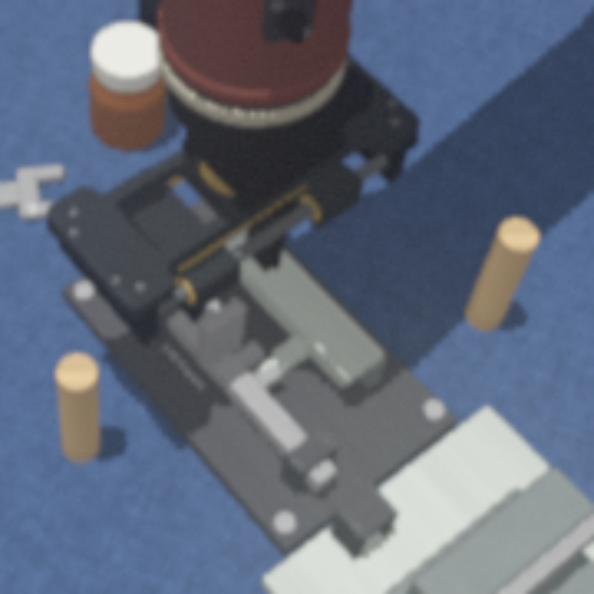

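View pics/d4c.png

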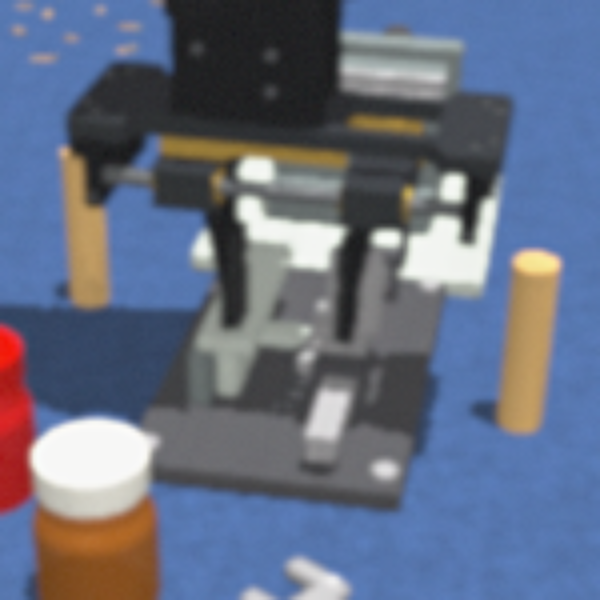

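arm_command(motion=[[[0.019,0.043,-0.009],0],[[0.038,0.085,-0.009],0],[[0.058,0.128,-0.009],0],[[0.077,0.17,-0.009],0],[[0.096,0.213,-0.009],0]])

```text
t: 4.77
tcp_pos: [540.5, -28.2, 72.0]
orientation: [[-0.005, 0.909, -0.416], [-0.004, -0.416, -0.909], [-1.0, -0.003, 0.006]]
contact_force: [-11.2, -22.8, 29.4]
width: 45.1
```

arm_command(motion=[[[0.028,0.061,-0.012],0],[[0.045,0.098,-0.012],0],[[0.062,0.135,-0.012],0],[[0.083,0.182,-0.012],0],[[0.083,0.182,-0.012],0]])

```text
t: 5.18
tcp_pos: [551.7, -10.0, 72.0]
orientation: [[-0.008, 0.906, -0.423], [-0.012, -0.423, -0.906], [-1.0, -0.002, 0.015]]
contact_force: [-16.7, -28.0, 34.7]
width: 45.0
```

```bash
python3 -c "
from bench import bot
import cv2
for n in ['scene','side']:
    f=bot.grab_frame(n)
    if n=='scene': cv2.imwrite('pics/s5c.png',cv2.resize(f['img'][130:310,290:470],None,fx=3.3,fy=3.3))
    if n=='side': cv2.imwrite('pics/d5c.png',cv2.resize(f['img'][110:260,240:390],None,fx=4,fy=4))
s=bot.state();print(s['tcp_pos'],s['width'],s['t'],s['contact_force'],s['orientation'].round(3))
"
```

```text
[551.64239534  -9.97765547  71.96284689] 45.065988439055104 5.2833 [-15.78564489 -26.17984866  32.14387173] [[-0.008  0.906 -0.423]
 [-0.011 -0.423 -0.906]
 [-1.    -0.002  0.014]]
```

View pics/s5c.png

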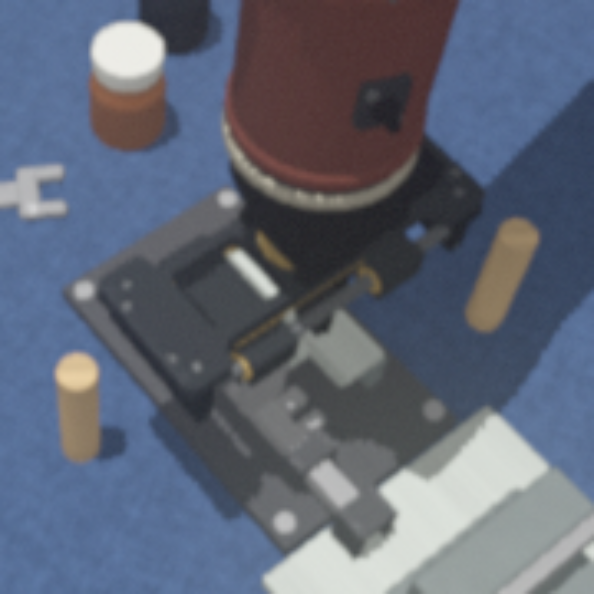

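View pics/d5c.png

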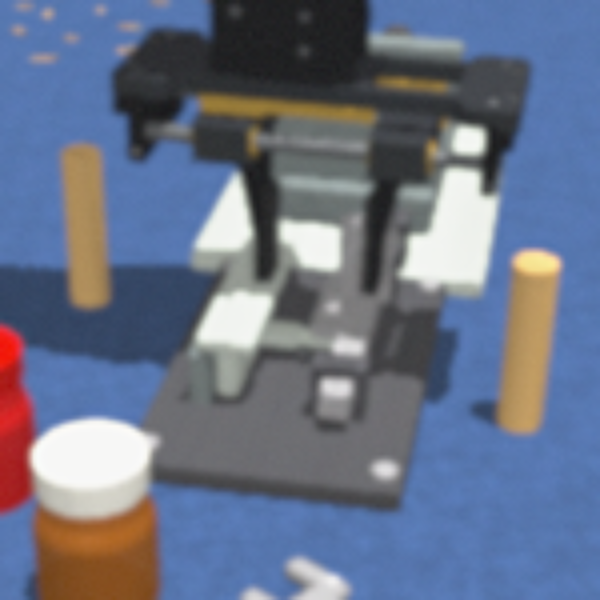

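arm_command(motion=[[[0.026,0.056,-0.012],0],[[0.03,0.067,-0.012],0],[[0.035,0.078,-0.012],0],[[0.04,0.089,-0.012],0],[[0.04,0.089,-0.012],0]])

```text
t: 5.7
tcp_pos: [552.3, -9.7, 71.7]
orientation: [[-0.019, 0.901, -0.432], [-0.022, -0.433, -0.901], [-1.0, -0.007, 0.028]]
contact_force: [-33.8, -37.2, 52.4]
width: 45.2
```

```bash
python3 -c "
from h import *
f=pickle.load(open('side0.pkl','rb'));q=R(-.425)
for u in [(320,466),(336,423),(320,435),(336,395)]:
    w=ray(f,np.array(u)/4+[240,110],30);print((q.T@(w-[545.3,-10.8,0])).round(1))
"
```

```text
[  31.1 -131.3   30. ]
[ 32.3 -96.1  30. ]
[  26.9 -107.3   30. ]
[ 28.4 -72.5  30. ]
```

arm_command(motion=[[[0.02,0.045,0.03],0],[[0.015,0.033,0.07],0],[[0.01,0.022,0.1],0],[[0.008,0.018,0.12],0],[[0.008,0.018,0.12],0]])

```text
t: 6.12
tcp_pos: [551.8, -9.4, 89.2]
orientation: [[-0.022, 0.9, -0.435], [-0.024, -0.435, -0.9], [-0.999, -0.009, 0.031]]
contact_force: [-4.6, -6.9, 2.5]
width: 45.4
```

arm_command(motion=[[[-0.01,-0.022,0],0],[[-0.03,-0.066,0],0],[[-0.055,-0.12,0.03],0],[[-0.055,-0.12,0.1],0],[[-0.055,-0.12,0.25],0]])

```text
t: 6.53
tcp_pos: [542.0, -28.1, 126.0]
orientation: [[-0.025, 0.9, -0.436], [-0.025, -0.436, -0.9], [-0.999, -0.012, 0.033]]
contact_force: [-0.6, 1.2, -0.0]
width: 45.1
```

arm_command(motion=[[[0,0,0.2],0],[[0,0,0.4],0],[[0,0,0.6],0],[[0,0,0.8],0],[[-0.2,-0.4,0.9],0]])

```text
t: 6.95
tcp_pos: [527.9, -58.1, 260.0]
orientation: [[-0.018, 0.904, -0.427], [-0.023, -0.428, -0.904], [-1.0, -0.006, 0.028]]
contact_force: [0.8, -0.5, 0.1]
width: 45.7
```

```bash
python3 -c "
from bench import bot
import cv2
for n in ['scene','side','wrist']:
    f=bot.grab_frame(n)
    if n=='scene': cv2.imwrite('pics/s6c.png',cv2.resize(f['img'][130:310,290:470],None,fx=3.3,fy=3.3))
    if n=='side': cv2.imwrite('pics/d6c.png',cv2.resize(f['img'][110:260,240:390],None,fx=4,fy=4))
    if n=='wrist': cv2.imwrite('pics/w6.png',f['img'])
s=bot.state();print(s['tcp_pos'],s['width'],s['t'],s['contact_force'],s['orientation'].round(3))
"
```

```text
[523.59589014 -67.50695103 257.46381664] 45.308599806891166 7.1 [1.02130658 0.65133752 0.30026345] [[-0.021  0.898 -0.44 ]
 [-0.023 -0.44  -0.898]
 [-1.    -0.009  0.03 ]]
```

View pics/s6c.png

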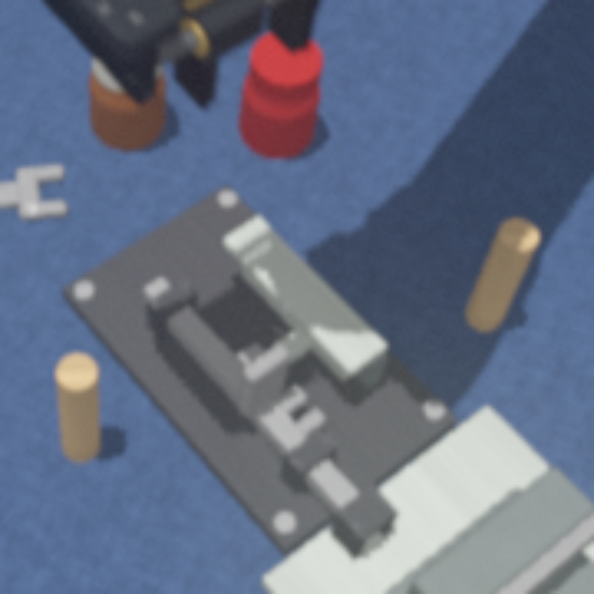

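View pics/d6c.png

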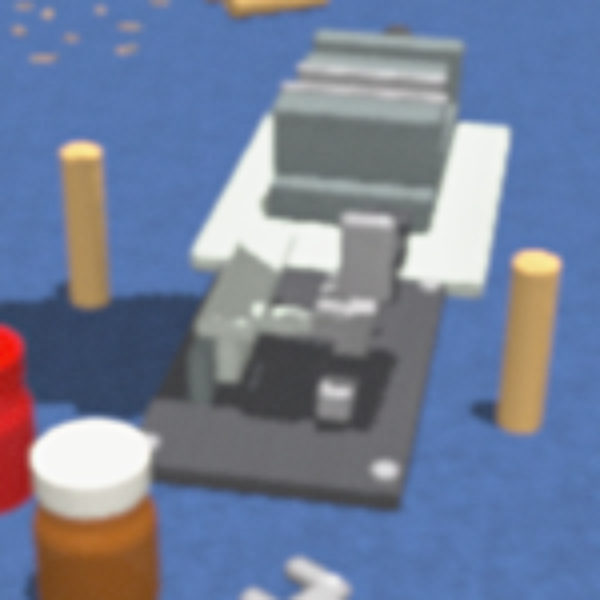

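View pics/w6.png

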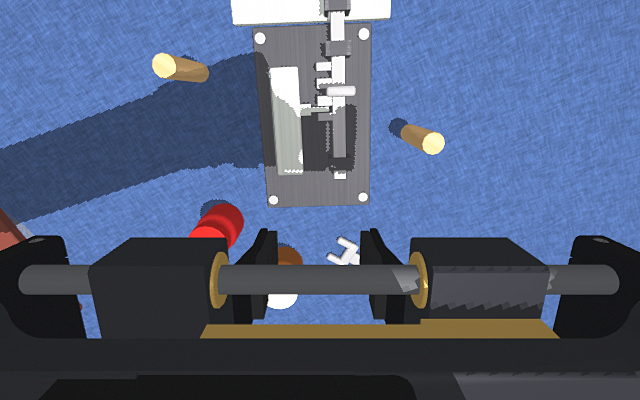

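```bash
python3 -c "
import cv2,numpy as np
a=cv2.resize(cv2.imread('pics/scene0.png')[130:310,290:470],None,fx=3.3,fy=3.3)
b=cv2.imread('pics/s4c.png');c=cv2.imread('pics/s6c.png')
o=[cv2.resize(i[300:420,290:420],None,fx=2,fy=2) for i in(a,b,c)]
for i in o:
  for k in (80,120,160):cv2.line(i,(0,k),(259,k),(0,0,255),1)
cv2.imwrite('pics/cmp.png',np.hstack(o))
"
```

```text
(no output)
```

View pics/cmp.png

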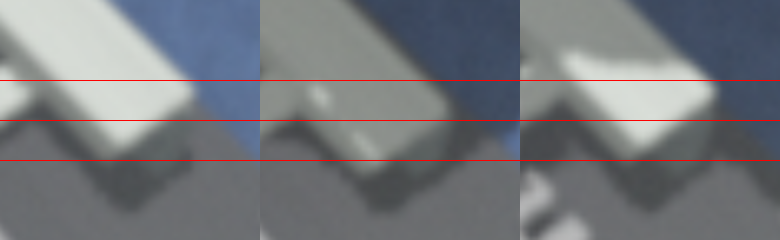

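The comparison shows the pad corner at row 90 at the start, row 108 when pressed and row 90 now, so the catch is back up. The bolt is in the keeper, and the pegs, jar and wrench have not moved. The gripper is clear, so I'm handing in.

arm_command(motion=[[[0,0,0],0],[[0,0,0],0],[[0,0,0],0],[[0,0,0],0],[[0,0,0],0]])

```text
t: 7.52
tcp_pos: [523.6, -67.0, 257.1]
orientation: [[-0.022, 0.898, -0.439], [-0.024, -0.44, -0.898], [-0.999, -0.01, 0.031]]
contact_force: [0.7, -0.1, -0.3]
width: 45.2
```

```bash
python3 -c "
from bench import bot
s=bot.state();print(s['tcp_pos'],s['qd'].round(3),s['contact_force'])
print(bot.sign_off())"
```

```text
[523.61882285 -67.0185418  257.14933742] [ 0.001 -0.001  0.001 -0.001  0.     0.001 -0.   ] [ 0.67967814 -0.06325019 -0.34773154]
the job is handed in; nothing more can be done
None
```

I pressed the catch pad to its hard stop with one fingertip and pushed the bolt home with the other. Then I lifted straight up with the bolt still held, backed off and handed in after about 7.5 s. The hand-in gave no verdict.

- **Bolt home:** its tail moved about 35 mm in the side picture. An extra push moved the tool only about 0.5 mm, so the bolt is against its stop. That last push took the force on the tool to about 73 N, against the 120 N wrist limit.
- **Catch up:** the pad corner is back at its starting height in the scene picture, having been clearly lower while pressed.
- **Everything else:** the pegs and jar still stand, and they and the wrench look unmoved. At hand-in the arm was at rest, well above the plate, with no contact force.
- **Disagreements:** the side camera on its own put the plate about 5 mm from the wrist camera's estimate. Its pixel readings were coarse, so I relied mainly on the wrist and scene cameras. The tool also tilted about 0.03 rad under load.

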